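# Clear the bench and make up a pack for gang drilling

## Robot

A 6-joint arm with a two-finger parallel gripper is mounted at the origin on the work surface. World frame = base frame: x ahead of the robot, y to its left, z up, the work surface at z = 0. Lengths are in mm, angles in rad, forces in N, time in s.
With the tool pointing down it reaches from about 250 to 800 mm from the base axis. Payload 8.5 kg.
Tool frame: the origin (TCP) lies midway between the tips of the shut fingers; the grasp point (between the pads) lies 19 mm behind it; z points along the fingers, y is the line along which they close (so a half turn about z gives the same grasp; the last joint's range is limited). The gripper opens to 85 mm and grips with 20 to 120 N. Pads are 22 mm wide; open, the fingers measure 114 mm over their backs; the gripper's body (76 mm by 85 mm) begins 54 mm behind the grasp point. The pads swing forward as they close: fully open they stand 13 mm farther back than shut.
Start: joints at [-1.247, 0.238, -0.013, 1.319, 0, 1.571], TCP at [167.023, -497.673, 200.076] pointing down, gripper open.
Joint ranges: [-2.66, 2.66], [-1.03, 1.9], [-1.14, 1.46], [-1.82, 2.27], [-1.45, 1.34], [-3.14, 3.14]. Speed limits (rad/s): [2.22, 2.22, 2.79, 3.14, 3.14, 3.14].

## Interface

Orientations are given as a unit quaternion [x, y, z, w].
In Python, from workcell import manip, capture gives the robot as it stands. The module is installed in compiled form; this text tells all that it offers.
- The arm moves only by the tool move_arm, never from a script. Its argument "increments" is a list of rows, each an object with "xyz": the shift along the world's x, y, z in m, a list of three; "turn": the turn about the world's z in degrees. A call has 1 to 20 rows; each row shifts and turns the commanded pose from where the row before left it; what a row does not reach is not made up. A row lasts 1/8 s, in which the tool goes at most 62.5 mm and 10.7 degrees, less where a joint would pass 70% of its speed; a pose out of reach is approached as far as the arm can. A call with a gripper value outside its range is refused whole. "jaw" is the finger opening in m, from 0 to 0.0854, set as the call begins (left out, the last holds). The fingers move at their own pace and stop on an object; "newtons" is the grip in N (left out, the last holds). Time passes only in rows, so rows that do not move let the fingers close. It gives the time, the measured TCP pose, the force, the opening and the grip force at its end, in the units of the state.
- manip.sense(): the state, without advancing time (a new reading comes with each control period).
- capture(name): name is "scene" or "side" or "wrist"; returns a dict with "img" (420x560x3 uint8, red, green, blue), "range_z" (420x560 float32, mm along the optical axis (not along the pixel's ray), 0 where there is no reading), "intrinsics" (3x3 intrinsics, pixels), "k1" (the pictures are not rectified: a ray, as slopes to the right and down, at radius r is drawn at 1 + k1 r^2 times it, then the intrinsics apply), "origin" and "attitude" of the camera in the world; the wrist camera has in their place "tool_from_camera" (4x4, takes a point from camera to tool coordinates, whose origin is the TCP and whose axes are the flange's). Camera axes: x right, y up, looking along -z (the intrinsics and any distortion apply to the point x, -y, -z); pixel columns grow to the right and rows downward; lengths in mm; the calibration is good to about 2 mm. A picture is of the moment at which its call begins: read the wrist's pose just before it.
- manip.sign_off(): hands the job in; it is judged then, once.
The state is a dict: "time_s": time; "qpos": joint angles; "joint_velocities": joint speeds; "tau": joint torques, N m; "tool_pos": TCP position; "ee_rot": TCP orientation; "force": force on the tool from outside, world axes, zero at the start; "ft_torque": the same for the moment, N m; "grip_width": finger opening in mm; "finger_force": force on a finger pad.
Only numpy, scipy, OpenCV 4.12 (cv2) and the standard library are available. Lean on these libraries where they do the work, as an engineer would, in place of code of your own. Each camera call takes 0.05 s, during which the arm holds its last target. There are 200 camera calls.

## Task

Get the bench ready for gang drilling: first clear the three tins of screws onto the low shelf, standing upright in one neat row centred along the blue stripe, neighbours touching or at most a finger's width apart. Then stack all the plywood blanks squarely, edges flush and long sides along the long sides of the outline, into one pile in the middle of the yellow outline on the drilling board, and last of all lay the aluminium template flush on top of the pile. Leave the other tools and bottles where they are.

Things in the scene. Friction and masses are not known exactly. Their poses are not given: they have to be found in the camera images.
- tin_red_center (a point): Centre (half-way up) of the red-banded round steel tin of screws, 58 mm across, 64 mm tall, about 250 g, closed flat top. z is its upright axis. It starts standing on the bench.
- tin_blue_center (a point): Centre (half-way up) of the blue-banded round steel tin of screws, 58 mm across, 64 mm tall, about 250 g, closed flat top. z is its upright axis. It starts standing on the bench.
- tin_yellow_center (a point): Centre (half-way up) of the yellow-banded round steel tin of screws, 58 mm across, 64 mm tall, about 250 g, closed flat top. z is its upright axis. It starts standing on the drilling board.
- blank0_center (a point): Centre of plywood blank 0, a flat rectangular piece 90 mm long (x) by 60 mm wide (y) by 15 mm thick (z), about 60 g; lies flat on the bench at the start. All blanks are alike; two to four of them are present, the others are absent.
- blank1_center (a point): Centre of plywood blank 1, a flat rectangular piece 90 mm long (x) by 60 mm wide (y) by 15 mm thick (z), about 60 g; lies flat on the bench at the start. All blanks are alike; two to four of them are present, the others are absent.
- blank2_center (a point): Centre of plywood blank 2, a flat rectangular piece 90 mm long (x) by 60 mm wide (y) by 15 mm thick (z), about 60 g; lies flat on the bench at the start. All blanks are alike; two to four of them are present, the others are absent.
- blank3_center (a point): Centre of plywood blank 3, a flat rectangular piece 90 mm long (x) by 60 mm wide (y) by 15 mm thick (z), about 60 g; lies flat on the bench at the start. All blanks are alike; two to four of them are present, the others are absent.
- template_center (a point): Centre of the aluminium drilling template, a flat plate 90 mm long (x) by 60 mm wide (y) by 12 mm thick (z), about 170 g, with four small black dots for holes near the corners; lies flat on the bench at the start.
- outline (a point): Point on the top face of the fixed dark-wood drilling board (160 x 130 x 18 mm, lying on the bench) at the centre of the yellow outline painted there. The outline is a little larger than a blank; x runs along its long side, y along its short side, z up.
- stripe (a point): Point on the top of the low fixed plywood shelf (270 mm long in x, 120 mm wide in y, top 50 mm above the bench, open above and on all sides, no rim), at the middle of the blue stripe that runs along its length. x runs along the stripe, y across it, z up.
- hammer: Yellow-handled hammer lying on the bench, a bystander; origin under its middle.
- screwdriver: Red-handled screwdriver lying on the bench, a bystander.
- wrench: Steel wrench lying on the bench, a bystander.
- sanding_block: Cork sanding block 90 x 60 x 35 mm on the bench, a bystander; origin at the centre of its underside.
- glue: White glue bottle, 56 mm across, 120 mm tall, orange cap, a bystander; origin at the centre of its underside.
- spray: Green spray can, 64 mm across, 180 mm tall, a bystander; origin at the centre of its underside.

How it is judged (in metres and radians):
On the way, in this order (a step that is already met when the one before it is completed fails the run):
1. the three tins stand upright in a neat row along the blue stripe on the shelf (y of tin_red_center in the frame of stripe between -0.013 and 0.013 m and x of tin_red_center in the frame of stripe between -0.125 and 0.125 m and z of tin_red_center in the frame of stripe between 0.026 and 0.038 m and angle between each of tin_red_center, tin_blue_center, tin_yellow_center's own z axis and vertical below 0.1 rad and y of tin_blue_center in the frame of stripe between -0.013 and 0.013 m and x of tin_blue_center in the frame of stripe between -0.125 and 0.125 m and z of tin_blue_center in the frame of stripe between 0.026 and 0.038 m and y of tin_yellow_center in the frame of stripe between -0.013 and 0.013 m and x of tin_yellow_center in the frame of stripe between -0.125 and 0.125 m and z of tin_yellow_center in the frame of stripe between 0.026 and 0.038 m and ((horizontal distance between tin_red_center and tin_blue_center below 0.085 m and horizontal distance between tin_red_center and tin_yellow_center below 0.085 m) or (horizontal distance between tin_blue_center and tin_red_center below 0.085 m and horizontal distance between tin_blue_center and tin_yellow_center below 0.085 m) or (horizontal distance between tin_yellow_center and tin_red_center below 0.085 m and horizontal distance between tin_yellow_center and tin_blue_center below 0.085 m))), for 0.2 s.
2. all the blanks are piled squarely in the outline on the drilling board (horizontal distance between each of blank0_center, blank1_center, blank2_center, blank3_center and outline below 0.012 m and angle between the x axis of each of blank0_center, blank1_center, blank2_center, blank3_center and the x axis of outline, either way round below 0.09 rad and angle between the z axis of each of blank0_center, blank1_center, blank2_center, blank3_center and the z axis of outline, either way round below 0.06 rad and z of blank0_center in the frame of outline between 0.003 and 0.062 m and z of blank1_center in the frame of outline between 0.003 and 0.062 m and z of blank2_center in the frame of outline between 0.003 and 0.062 m and z of blank3_center in the frame of outline between 0.003 and 0.062 m and horizontal distance between blank0_center and blank1_center below 0.008 m and horizontal distance between each of blank0_center, blank1_center and blank2_center below 0.008 m and horizontal distance between each of blank0_center, blank1_center, blank2_center and blank3_center below 0.008 m), for 0.2 s.
3. the template lies squarely on top of the pile (all of step 2 and horizontal distance between template_center and outline below 0.012 m and angle between the x axis of template_center and the x axis of outline, either way round below 0.09 rad and angle between the z axis of template_center and the z axis of outline, either way round below 0.06 rad and z of template_center in the frame of outline above 0.003 m and horizontal distance between each of blank0_center, blank1_center, blank2_center, blank3_center and template_center below 0.008 m and z of template_center in the frame of outline above 0.03 m and ((z of blank0_center in the frame of template_center below -0.01 m and angle between template_center's own z axis and vertical below 0.1 rad) or (z of blank0_center in the frame of template_center above 0.01 m and angle between template_center's own z axis and vertical above 3 rad)) and ((z of blank1_center in the frame of template_center below -0.01 m and angle between template_center's own z axis and vertical below 0.1 rad) or (z of blank1_center in the frame of template_center above 0.01 m and angle between template_center's own z axis and vertical above 3 rad)) and ((z of blank2_center in the frame of template_center below -0.01 m and angle between template_center's own z axis and vertical below 0.1 rad) or (z of blank2_center in the frame of template_center above 0.01 m and angle between template_center's own z axis and vertical above 3 rad)) and ((z of blank3_center in the frame of template_center below -0.01 m and angle between template_center's own z axis and vertical below 0.1 rad) or (z of blank3_center in the frame of template_center above 0.01 m and angle between template_center's own z axis and vertical above 3 rad))), for 0.2 s.
At the end, for the whole second after the job is handed in: Tins upright on the shelf, within 13 mm of the stripe's midline, neighbours' centres at most 85 mm apart. All blanks in one flat pile, within 12 mm of the outline's centre, 5 degrees of its direction and 8 mm of one another; the template on top within the same tolerances (all of step 1 and all of step 3); the robot touches nothing.
It fails at once if a hand tool or the sanding block is shifted more than 5 cm (distance of any of hammer, screwdriver, wrench, sanding_block from where it was at the start of the episode above 0.05 m).
It fails at once if the glue bottle or the spray can is shifted more than 5 cm or knocked over (distance of any of glue, spray from where it was at the start of the episode above 0.05 m or angle between any of glue, spray's own z axis and vertical above 0.8 rad).
Of blank0, blank1, blank2, blank3 only 2 to 4 are there at a start; the rules pass over those that are not, and their reading is None.
At some moment in a run one of tin_red, tin_blue, tin_yellow may be knocked a few centimetres aside while the robot is not near it.
Once in a run the grip may slacken for a moment while it holds something.
It also fails if it takes over 208 s, if anything falls off the work surface, if the arm or the gripper's body presses on something with over 40 N, if the wrist force passes 120 N, or if a joint passes its speed limit or range.

## Working session

There is one attempt and no reset: what is moved stays moved. The work goes in short steps, Python scripts to look and compute and a tool call to move; the robot and the scene stay as the last step left them, time stands still between calls to the robot, and variables do not carry over. Pictures are saved under pics/ and viewed, at most 14 in all, crops included, and the job is handed in when it is done.

Besides the shell and the picture viewer there is one more tool, called after "Call:" as name([rows], argument=value, ...), one row to a line, values as JSON. move_arm: Moves the arm, as the interface text tells. Its arguments: {"type":"object","properties":{"increments":{"type":"array","items":{"type":"object","properties":{"xyz":{"type":"array","items":{"type":"number"}},"turn":{"type":"number"}}}},"jaw":{"type":"number"},"newtons":{"type":"number"}},"required":["increments"]}

```bash
mkdir -p pics
cat > h.py <<'E'
import numpy as np, cv2, pickle
from scipy.spatial.transform import Rotation as R
from workcell import manip, capture
def cap(n):
    s=manip.sense(); c=capture(n); c['s']=s
    if n=='wrist':
        T=np.eye(4);T[:3,:3]=R.from_quat(s['ee_rot']).as_matrix();T[:3,3]=s['tool_pos']
        M=T@np.array(c['tool_from_camera'])
        c['Rm'],c['o']=M[:3,:3],M[:3,3]
    else:
        a=np.array(c['attitude']);c['Rm']=a if a.shape==(3,3) else R.from_quat(a).as_matrix();c['o']=np.array(c['origin'])
    return c
def rays(c,uv):
    K=np.array(c['intrinsics']);k=c['k1'];uv=np.asarray(uv,float).reshape(-1,2)
    p=cv2.undistortPoints(uv.reshape(-1,1,2),K,np.array([k,0,0,0.,0])).reshape(-1,2)
    return p
def world(c,uv,z=None):
    uv=np.asarray(uv,float).reshape(-1,2);p=rays(c,uv)
    d=np.c_[p[:,0],-p[:,1],-np.ones(len(p))]@c['Rm'].T
    if z is None:
        r=c['range_z'][uv[:,1].astype(int),uv[:,0].astype(int)]
        return c['o']+d*r[:,None]
    return c['o']+d*((z-c['o'][2])/d[:,2])[:,None]
def cloud(c):
    H,W=c['range_z'].shape;u,v=np.meshgrid(np.arange(W),np.arange(H))
    return world(c,np.c_[u.ravel(),v.ravel()]).reshape(H,W,3)
def save(c,n): cv2.imwrite('pics/'+n,c['img'][:,:,::-1])
E
python3 - <<'E'
from h import *
for n in ('scene','side','wrist'):
    c=cap(n);save(c,n+'0.png');pickle.dump(c,open(n+'0.pkl','wb'));print(n,c['o'],c['k1'],c['intrinsics'][0],c['Rm'].round(2).tolist())
print(c['s'])
E
```

```text
scene [851.9535551  545.71492634 935.30058618] 0.04806103669914302 [471.98141579   0.         281.51361915] [[-0.87, -0.4, 0.29], [0.49, -0.72, 0.5], [0.01, 0.57, 0.82]]
side [356.88077548 901.86015062 757.35018289] 0.00555420338940399 [463.77574028   0.         276.9158818 ] [[-0.98, 0.11, -0.17], [-0.2, -0.59, 0.78], [-0.01, 0.8, 0.6]]
wrist [ 244.96378016 -471.31596953  374.34939347] -0.06427416808682988 [349.07297941   0.         275.51740101] [[0.32, 0.9, 0.31], [-0.95, 0.3, 0.1], [-0.0, -0.32, 0.95]]
{'time_s': 0.1, 'qpos': array([-1.24700749e+00,  2.38715972e-01, -1.41507189e-02,  1.31921736e+00,
        1.57991218e-06,  1.57081127e+00]), 'joint_velocities': array([ 7.80430299e-04, -5.62326164e-04,  3.03349438e-03, -2.28834558e-03,
       -2.96626070e-03, -7.25717258e-05]), 'tau': array([-1.23664231e-04, -5.39723039e+01,  3.46997344e+01,  1.34844295e-02,
       -5.14344424e-05,  1.38162761e-05]), 'tool_pos': array([ 166.90376238, -497.32830753,  199.55196191]), 'ee_rot': array([ 9.86924697e-01,  1.61180733e-01, -1.03008328e-04, -6.35570973e-04]), 'force': array([-0.13396224,  0.33658719,  0.00386727]), 'ft_torque': array([ 0.02670964, -0.03995139, -0.01249485]), 'finger_force': 0.0, 'grip_width': 85.8337292631024}
```

View pics/scene0.png

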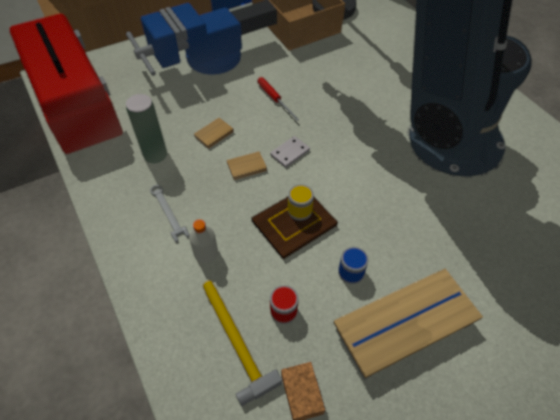

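View pics/side0.png

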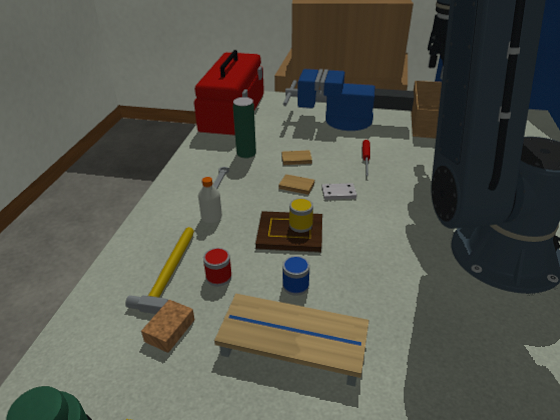

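The scene view shows two blanks at (214,132) and (247,165), with the template at (290,151). The yellow tin stands on the board at (300,202), the blue tin is at (353,264) and the red tin at (284,303). The shelf is at (408,320). The side view agrees, and I see no third blank.

```bash
cat >> h.py <<'E'
def rect(c,mask,z):
    """min-area rectangle of the mask's biggest contour on plane z: centre, long-axis angle deg, sides"""
    cs,_=cv2.findContours(mask.astype(np.uint8),cv2.RETR_EXTERNAL,cv2.CHAIN_APPROX_NONE)
    k=max(cs,key=cv2.contourArea).reshape(-1,2)
    w=world(c,k,z)[:,:2].astype(np.float32)
    (x,y),(a,b),t=cv2.minAreaRect(w)
    if b>a:t+=90;a,b=b,a
    return round(x,1),round(y,1),round((t+90)%180-90,1),round(a,1),round(b,1)
def box(m,u0,v0,u1,v1):
    o=np.zeros_like(m);o[v0:v1,u0:u1]=m[v0:v1,u0:u1];return o
E
python3 - <<'E'
from h import *
for n,B in (('scene',dict(b0=(185,110,240,150),b1=(220,145,272,185),t=(268,132,316,170),board=(245,180,345,262),shelf=(325,265,490,380),red=(262,280,306,328),blue=(332,242,375,290),yel=(280,178,320,225))),
            ('side',dict(b0=(275,145,320,170),b1=(272,170,318,198),t=(318,178,362,206),board=(248,205,330,255),shelf=(210,290,375,375),red=(198,242,238,288),blue=(275,250,315,295),yel=(284,194,320,236)))):
    c=pickle.load(open(n+'0.pkl','rb'));P=cloud(c);P[c['range_z']==0]=np.nan
    z=P[...,2];print(n,'bench z',np.nanmedian(z[200:260,100:180]))
    for k,b in B.items():
        zc={'b0':(9,22),'b1':(9,22),'t':(7,20),'board':(12,24),'shelf':(43,57),'red':(56,72),'blue':(56,72),'yel':(74,90)}[k]
        m=box((z>zc[0])&(z<zc[1]),*b)
        m=cv2.morphologyEx(m.astype(np.uint8),cv2.MORPH_OPEN,np.ones((3,3)))
        zp={'b0':15,'b1':15,'t':12,'board':18,'shelf':50,'red':64,'blue':64,'yel':82}[k]
        print(k,rect(c,m,zp),'medz',np.median(z[m>0]).round(1))
    hsv=cv2.cvtColor(c['img'],cv2.COLOR_RGB2HSV)
    bl=box((hsv[...,0]>105)&(hsv[...,0]<128)&(hsv[...,1]>100),*B['shelf'])
    print('stripe',rect(c,bl,50))
    ye=box((hsv[...,0]>20)&(hsv[...,0]<32)&(hsv[...,1]>120)&(hsv[...,2]>90),*B['board'])
    b=B['yel'];ye[b[1]:b[3],b[0]:b[2]]=0
    print('outline',rect(c,cv2.dilate(ye.astype(np.uint8),np.ones((1,1))),18),ye.sum())
E
```

```text
scene bench z -0.7226058904595902
b0 (560.6, -331.3, 16.3, 91.6, 63.5) medz 13.2
b1 (535.4, -185.9, -10.1, 89.8, 64.3) medz 13.5
t (413.2, -175.5, 14.5, 90.9, 62.2) medz 10.7
board (516.7, 23.7, 6.1, 161.8, 131.8) medz 16.9
shelf (451.4, 354.3, -3.5, 272.2, 120.3) medz 48.9
red (647.3, 203.3, 60.8, 58.0, 54.1) medz 63.7
blue (472.7, 196.6, -29.1, 56.3, 55.2) medz 63.7
yel (492.5, 7.9, 60.9, 59.6, 56.9) medz 81.1
stripe (495.4, 219.1, -45.9, 51.8, 32.6)
outline (547.4, 25.7, -83.0, 72.7, 41.3) 103
side bench z -0.809153875831953
b0 (558.4, -330.8, 11.1, 87.5, 66.7) medz 14.6
b1 (534.1, -186.2, -7.4, 91.1, 66.7) medz 14.8
t (411.9, -176.2, 14.2, 90.5, 65.0) medz 11.7
board (515.0, 24.0, 6.2, 159.6, 135.8) medz 17.7
shelf (449.9, 354.2, -3.5, 269.3, 124.1) medz 49.6
red (645.7, 204.0, -73.6, 62.0, 54.5) medz 63.8
blue (471.1, 197.2, -79.2, 60.4, 55.6) medz 63.8
yel (490.5, 7.1, -79.5, 60.9, 56.1) medz 82.0
stripe (449.0, 350.5, -3.6, 251.5, 6.5)
outline (558.4, 31.4, -54.1, 79.6, 36.1) 63
```

Call:
move_arm([
  {"xyz": [0.0216,0.0337,0],"turn": 10.1},
  {"xyz": [0.0216,0.0337,0],"turn": 10.1},
  {"xyz": [0.0216,0.0337,0],"turn": 10.1},
  {"xyz": [0.0216,0.0337,0],"turn": 10.1},
  {"xyz": [0.0216,0.0337,0],"turn": 10.1},
  {"xyz": [0.0216,0.0337,0],"turn": 10.1},
  {"xyz": [0.0216,0.0337,0],"turn": 10.1},
  {"xyz": [0.0216,0.0337,0],"turn": 10.1},
  {"xyz": [0.0216,0.0337,0],"turn": 10.1},
  {"xyz": [0.0216,0.0337,0],"turn": 10.1},
  {"xyz": [0.0216,0.0337,0],"turn": 10.1},
  {"xyz": [0.0216,0.0337,0],"turn": 10.1},
  {"xyz": [0.0216,0.0337,0],"turn": 10.1},
  {"xyz": [0.0216,0.0337,0],"turn": 10.1},
  {"xyz": [0.0216,0.0337,0],"turn": 10.1},
  {"xyz": [0,0,0]},
  {"xyz": [0,0,0]},
], jaw=0.085, newtons=40)

```text
invalid input at $.increments[15]: expected keys xyz, turn
```

Call:
move_arm([
  {"xyz": [0.0216,0.0337,0],"turn": 10.1},
  {"xyz": [0.0216,0.0337,0],"turn": 10.1},
  {"xyz": [0.0216,0.0337,0],"turn": 10.1},
  {"xyz": [0.0216,0.0337,0],"turn": 10.1},
  {"xyz": [0.0216,0.0337,0],"turn": 10.1},
  {"xyz": [0.0216,0.0337,0],"turn": 10.1},
  {"xyz": [0.0216,0.0337,0],"turn": 10.1},
  {"xyz": [0.0216,0.0337,0],"turn": 10.1},
  {"xyz": [0.0216,0.0337,0],"turn": 10.1},
  {"xyz": [0.0216,0.0337,0],"turn": 10.1},
  {"xyz": [0.0216,0.0337,0],"turn": 10.1},
  {"xyz": [0.0216,0.0337,0],"turn": 10.1},
  {"xyz": [0.0216,0.0337,0],"turn": 10.1},
  {"xyz": [0.0216,0.0337,0],"turn": 10.1},
  {"xyz": [0.0216,0.0337,0],"turn": 10.1},
  {"xyz": [0,0,0],"turn": 0},
  {"xyz": [0,0,0],"turn": 0},
], jaw=0.085, newtons=40)

```text
time_s: 2.28
tool_pos: [490.5, 7.7, 199.8]
ee_rot: [0.087, 0.996, -0.0, -0.001]
force: [-0.2, 0.4, 0.7]
grip_width: 85.3
finger_force: 0.0
```

Call:
move_arm([
  {"xyz": [0,0,-0.045],"turn": 0},
  {"xyz": [0,0,-0.045],"turn": 0},
  {"xyz": [0,0,-0.045],"turn": 0},
  {"xyz": [0,0,-0.033],"turn": 0},
  {"xyz": [0,0,0],"turn": 0},
  {"xyz": [0,0,0],"turn": 0},
])

```text
time_s: 3.02
tool_pos: [491.6, 7.3, 33.4]
ee_rot: [0.087, 0.996, -0.0, 0.001]
force: [0.2, 0.5, -0.0]
grip_width: 85.3
finger_force: 0.0
```

Call:
move_arm([
  {"xyz": [0,0,0],"turn": 0},
  {"xyz": [0,0,0],"turn": 0},
  {"xyz": [0,0,0],"turn": 0},
  {"xyz": [0,0,0],"turn": 0},
  {"xyz": [0,0,0],"turn": 0},
  {"xyz": [0,0,0],"turn": 0},
], jaw=0.04, newtons=50)

```text
time_s: 3.78
tool_pos: [492.0, 7.6, 33.7]
ee_rot: [0.087, 0.996, -0.0, 0.001]
force: [-2.6, -2.3, 10.0]
grip_width: 56.6
finger_force: 51.0
```

Call:
move_arm([
  {"xyz": [0,0,0.03],"turn": 0},
  {"xyz": [0,0,0.05],"turn": 0},
  {"xyz": [0,0,0.03],"turn": 0},
  {"xyz": [-0.0053,0.0429,0],"turn": 0},
  {"xyz": [-0.0053,0.0429,0],"turn": 0},
  {"xyz": [-0.0053,0.0429,0],"turn": 0},
  {"xyz": [-0.0053,0.0429,0],"turn": 0},
  {"xyz": [-0.0053,0.0429,0],"turn": 0},
  {"xyz": [-0.0053,0.0429,0],"turn": 0},
  {"xyz": [-0.0053,0.0429,0],"turn": 0},
  {"xyz": [-0.0053,0.0429,0],"turn": 0},
  {"xyz": [0,0,-0.03],"turn": 0},
  {"xyz": [0,0,-0.03],"turn": 0},
  {"xyz": [0,0,0],"turn": 0},
  {"xyz": [0,0,0],"turn": 0},
])

```text
time_s: 5.65
tool_pos: [449.1, 351.3, 83.3]
ee_rot: [0.087, 0.996, 0.0, 0.0]
force: [0.4, -0.8, -1.8]
grip_width: 55.9
finger_force: 54.7
```

Run:
```python
from h import *
c=cap('side');save(c,'side1.png');P=cloud(c)
c=cap('scene');save(c,'scene1.png')
```

```text
(no output)
```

View pics/side1.png

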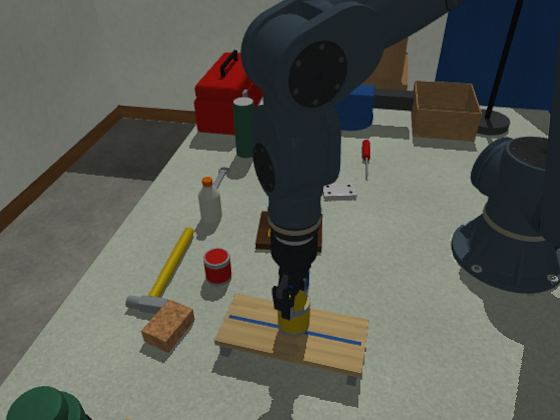

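The yellow tin is held upright over the stripe at (294,315) in the side view, with the row area clear. I'll lower it.

Call:
move_arm([
  {"xyz": [0.0003,-0.0005,-0.012],"turn": 0},
  {"xyz": [0,0,-0.004],"turn": 0},
  {"xyz": [0,0,-0.002],"turn": 0},
  {"xyz": [0,0,0],"turn": 0},
])

```text
time_s: 6.25
tool_pos: [448.7, 350.2, 65.8]
ee_rot: [0.087, 0.996, 0.0, 0.0]
force: [-5.7, -4.8, 16.7]
grip_width: 55.8
finger_force: 56.8
```

Call:
move_arm([
  {"xyz": [0,0,0],"turn": 0},
  {"xyz": [0,0,0],"turn": 0},
  {"xyz": [0,0,0],"turn": 0},
  {"xyz": [0,0,0],"turn": 0},
  {"xyz": [0,0,0.02],"turn": 0},
  {"xyz": [0,0,0.05],"turn": 0},
  {"xyz": [0,0,0.05],"turn": 0},
  {"xyz": [0.0058,-0.0384,0],"turn": 0},
  {"xyz": [0.0058,-0.0384,0],"turn": 0},
  {"xyz": [0.0058,-0.0384,0],"turn": 0},
  {"xyz": [0.0058,-0.0384,0],"turn": 0},
  {"xyz": [0,0,0],"turn": 0},
  {"xyz": [0,0,0],"turn": 0},
], jaw=0.085)

```text
time_s: 7.88
tool_pos: [472.2, 197.2, 184.1]
ee_rot: [0.087, 0.996, 0.0, 0.0]
force: [0.2, 0.0, 0.8]
grip_width: 85.2
finger_force: 0.0
```

```bash
cat >> h.py <<'E'
HUE={'red':((0,8),(170,180)),'blue':((105,128),),'yel':((20,32),)}
def tins(c,names=('red','blue','yel')):
    """tin lids from the height map, labelled by the colour of the lid"""
    P=cloud(c);z=P[...,2];hsv=cv2.cvtColor(c['img'],cv2.COLOR_RGB2HSV);out={}
    for lo,hi,zp in ((57,71,64),(107,121,114),(75,89,82)):
        m=((z>lo)&(z<hi)&(P[...,0]>250)&(P[...,0]<760)&(P[...,1]>-150)&(P[...,1]<450)&(c['range_z']>0)).astype(np.uint8)
        m=cv2.morphologyEx(m,cv2.MORPH_OPEN,np.ones((3,3)))
        n,L,st,_=cv2.connectedComponentsWithStats(m)
        for i in range(1,n):
            if st[i,4]<120: continue
            r=rect(c,L==i,zp)
            if not(45<r[3]<75 and 40<r[4]<70): continue
            h=hsv[(L==i)&(hsv[...,1]>110)][:,0]
            if len(h)<20: continue
            for k in names:
                if sum(((h>=a)&(h<=b)).mean() for a,b in HUE[k])>.6: out.setdefault(k,[]).append((zp,)+r)
    return out
E
python3 - <<'E'
from h import *
for n in ('side','scene'): c=cap(n);save(c,n+'2.png');print(n,tins(c))
print(c['s']['tool_pos'])
E
```

```text
side {'red': [(64, 645.5, 203.7, -79.2, 60.1, 56.0)], 'blue': [(64, 471.1, 197.2, -79.2, 60.4, 55.6)], 'yel': [(114, 447.5, 353.5, -79.0, 59.9, 55.7)]}
scene {'blue': [(64, 472.7, 196.6, -29.1, 56.1, 55.2)], 'red': [(64, 646.8, 202.4, 60.8, 56.0, 54.1)], 'yel': [(114, 450.0, 354.0, -28.9, 57.0, 55.7)]}
[472.1556173  197.55284324 184.04549373]
```

Call:
move_arm([
  {"xyz": [0,0,-0.045],"turn": 0},
  {"xyz": [0,0,-0.045],"turn": 0},
  {"xyz": [0,0,-0.045],"turn": 0},
  {"xyz": [0,0,-0.033],"turn": 0},
  {"xyz": [0,0,0],"turn": 0},
  {"xyz": [0,0,0],"turn": 0},
])

```text
time_s: 8.72
tool_pos: [472.7, 197.8, 17.1]
ee_rot: [0.086, 0.996, 0.0, 0.0]
force: [0.2, -0.1, -0.3]
grip_width: 84.9
finger_force: 0.0
```

Call:
move_arm([
  {"xyz": [0,0,0],"turn": 0},
  {"xyz": [0,0,0],"turn": 0},
  {"xyz": [0,0,0],"turn": 0},
  {"xyz": [0,0,0],"turn": 0},
  {"xyz": [0,0,0],"turn": 0},
  {"xyz": [0,0,0],"turn": 0},
], jaw=0.04, newtons=60)

```text
time_s: 9.48
tool_pos: [473.0, 197.2, 17.8]
ee_rot: [0.087, 0.996, 0.001, 0.001]
force: [-1.9, -1.4, 11.6]
grip_width: 55.7
finger_force: 61.2
```

Call:
move_arm([
  {"xyz": [0,0,0.03],"turn": 0},
  {"xyz": [0,0,0.05],"turn": 0},
  {"xyz": [0,0,0.05],"turn": 0},
  {"xyz": [-0.0183,0.0311,0],"turn": 0},
  {"xyz": [-0.0183,0.0311,0],"turn": 0},
  {"xyz": [-0.0183,0.0311,0],"turn": 0},
  {"xyz": [-0.0183,0.0311,0],"turn": 0},
  {"xyz": [-0.0183,0.0311,0],"turn": 0},
  {"xyz": [0,0,0],"turn": 0},
  {"xyz": [0,0,-0.04],"turn": 0},
  {"xyz": [0,0,-0.03],"turn": 0},
  {"xyz": [0,0,-0.006],"turn": 0},
  {"xyz": [0,0,-0.004],"turn": 0},
  {"xyz": [0,0,0],"turn": 0},
])

```text
time_s: 11.22
tool_pos: [381.3, 352.5, 68.0]
ee_rot: [0.087, 0.996, 0.001, 0.001]
force: [-1.4, -1.4, 3.9]
grip_width: 55.2
finger_force: 65.7
```

Call:
move_arm([
  {"xyz": [0,0,-0.001],"turn": 0},
  {"xyz": [0,0,0],"turn": 0},
  {"xyz": [0,0,0],"turn": 0},
  {"xyz": [0,0,0],"turn": 0},
  {"xyz": [0,0,0.02],"turn": 0},
  {"xyz": [0,0,0.05],"turn": 0},
  {"xyz": [0,0,0.05],"turn": 0},
  {"xyz": [0.0378,-0.0214,0],"turn": 0},
  {"xyz": [0.0378,-0.0214,0],"turn": 0},
  {"xyz": [0.0378,-0.0214,0],"turn": 0},
  {"xyz": [0.0378,-0.0214,0],"turn": 0},
  {"xyz": [0.0378,-0.0214,0],"turn": 0},
  {"xyz": [0.0378,-0.0214,0],"turn": 0},
  {"xyz": [0.0378,-0.0214,0],"turn": 0},
  {"xyz": [0,0,0],"turn": 0},
  {"xyz": [0,0,0],"turn": 0},
], jaw=0.085)

```text
time_s: 13.22
tool_pos: [644.8, 202.6, 184.6]
ee_rot: [0.087, 0.996, -0.0, -0.001]
force: [-0.2, 0.5, -0.4]
grip_width: 84.7
finger_force: 0.0
```

Run:
```python
from h import *
for n in ('side','scene'): c=cap(n);save(c,n+'3.png');print(n,tins(c))
print(c['s']['tool_pos'])
```

```text
side {'red': [(64, 638.1, 230.7, -79.2, 57.4, 56.9)], 'yel': [(114, 447.5, 353.5, -79.0, 59.9, 55.7)], 'blue': [(114, 380.0, 356.6, -79.1, 58.0, 57.1)]}
scene {'red': [(64, 640.3, 229.1, 60.8, 56.6, 55.5)], 'blue': [(114, 382.3, 355.4, -28.8, 57.3, 55.9)], 'yel': [(114, 450.0, 354.0, -28.9, 57.0, 55.7)]}
[644.52177301 202.96182652 184.93355911]
```

The red tin has been knocked to about (639,230) mm, so I'll go there.

Call:
move_arm([
  {"xyz": [-0.006,0.0272,0],"turn": 0},
  {"xyz": [0,0,-0.045],"turn": 0},
  {"xyz": [0,0,-0.045],"turn": 0},
  {"xyz": [0,0,-0.045],"turn": 0},
  {"xyz": [0,0,-0.033],"turn": 0},
  {"xyz": [0,0,0],"turn": 0},
  {"xyz": [0,0,0],"turn": 0},
])

```text
time_s: 14.2
tool_pos: [639.7, 230.6, 18.9]
ee_rot: [0.086, 0.996, 0.0, 0.001]
force: [0.5, -0.7, 0.6]
grip_width: 84.7
finger_force: 0.0
```

Call:
move_arm([
  {"xyz": [0,0,0],"turn": 0},
  {"xyz": [0,0,0],"turn": 0},
  {"xyz": [0,0,0],"turn": 0},
  {"xyz": [0,0,0],"turn": 0},
  {"xyz": [0,0,0],"turn": 0},
  {"xyz": [0,0,0],"turn": 0},
], jaw=0.04, newtons=60)

```text
time_s: 14.95
tool_pos: [640.2, 230.0, 19.4]
ee_rot: [0.087, 0.996, 0.0, 0.001]
force: [-1.9, -1.6, 8.8]
grip_width: 55.1
finger_force: 62.1
```

Call:
move_arm([
  {"xyz": [0,0,0.03],"turn": 0},
  {"xyz": [0,0,0.05],"turn": 0},
  {"xyz": [0,0,0.05],"turn": 0},
  {"xyz": [-0.0308,0.0293,0],"turn": 0},
  {"xyz": [-0.0308,0.0293,0],"turn": 0},
  {"xyz": [-0.0308,0.0293,0],"turn": 0},
  {"xyz": [-0.0308,0.0293,0],"turn": 0},
  {"xyz": [0,0,0],"turn": 0},
  {"xyz": [0,0,-0.04],"turn": 0},
  {"xyz": [0,0,-0.03],"turn": 0},
  {"xyz": [0,0,-0.006],"turn": 0},
  {"xyz": [0,0,-0.004],"turn": 0},
  {"xyz": [0,0,0],"turn": 0},
])

```text
time_s: 16.58
tool_pos: [516.7, 346.7, 69.4]
ee_rot: [0.087, 0.996, 0.0, 0.001]
force: [-3.1, -0.9, 3.5]
grip_width: 55.5
finger_force: 65.3
```

Call:
move_arm([
  {"xyz": [0,0,-0.001],"turn": 0},
  {"xyz": [0,0,0],"turn": 0},
  {"xyz": [0,0,0],"turn": 0},
  {"xyz": [0,0,0],"turn": 0},
  {"xyz": [0,0,0.02],"turn": 0},
  {"xyz": [0,0,0.05],"turn": 0},
  {"xyz": [0,0,0.05],"turn": 0},
  {"xyz": [0,-0.0403,0.005],"turn": 0},
  {"xyz": [0,-0.0403,0.005],"turn": 0},
  {"xyz": [0,-0.0403,0.005],"turn": 0},
  {"xyz": [0,-0.0403,0.005],"turn": 0},
  {"xyz": [0,-0.0403,0.005],"turn": 0},
  {"xyz": [0,-0.0403,0.005],"turn": 0},
  {"xyz": [0,-0.0403,0.005],"turn": 0},
  {"xyz": [0,-0.0403,0.005],"turn": 0},
  {"xyz": [0,0,0],"turn": 0},
  {"xyz": [0,0,0],"turn": 0},
], jaw=0.085)

```text
time_s: 18.7
tool_pos: [516.0, 24.7, 226.0]
ee_rot: [0.087, 0.996, 0.0, -0.0]
force: [0.3, 1.1, -0.2]
grip_width: 85.0
finger_force: 0.0
```

Run:
```python
from h import *
for n in ('side','scene'):
    c=cap(n);save(c,n+'4.png');print(n,tins(c))
    hsv=cv2.cvtColor(c['img'],cv2.COLOR_RGB2HSV);P=cloud(c)
    m=(hsv[...,0]>105)&(hsv[...,0]<128)&(hsv[...,1]>100)&(abs(P[...,2]-50)<6)&(abs(P[...,1]-352)<30)
    uv=np.argwhere(m)[:,::-1];w=world(c,uv,50);f=np.polyfit(w[:,0],w[:,1],1);print('stripe y at 381,449,517',np.polyval(f,[381,449,517]).round(1),len(w))
c=cap('wrist');save(c,'wrist4.png');pickle.dump(c,open('w4.pkl','wb'))
P=cloud(c);z=P[...,2];hsv=cv2.cvtColor(c['img'],cv2.COLOR_RGB2HSV)
ye=(hsv[...,0]>18)&(hsv[...,0]<34)&(hsv[...,1]>120)&(hsv[...,2]>80)&(abs(z-18)<10)
print('outline',rect(c,ye,18),ye.sum(),c['s']['tool_pos'])
```

```text
side {'red': [(114, 516.2, 351.2, -77.9, 59.5, 56.5)], 'yel': [(114, 447.5, 353.5, -79.0, 59.9, 55.7)], 'blue': [(114, 380.0, 356.6, -79.1, 58.0, 57.1)]}
stripe y at 381,449,517 [355.1 350.8 346.5] 111
scene {'blue': [(114, 382.6, 356.4, 61.2, 57.9, 56.9)], 'yel': [(114, 450.0, 354.0, -28.9, 57.0, 55.7)], 'red': [(114, 518.4, 350.6, -29.0, 58.6, 55.3)]}
stripe y at 381,449,517 [355.2 352.  348.7] 31
outline (514.7, 20.0, 6.4, 105.5, 72.1) 3083 [515.99191294  25.38792209 225.89275637]
```

View pics/wrist4.png

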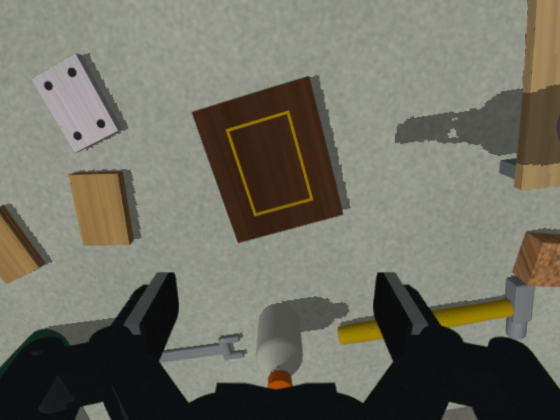

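View pics/scene4.png

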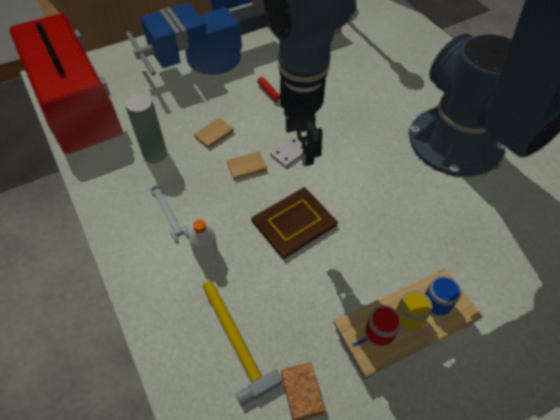

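All three tins are on the stripe, at about (383,322), (414,310) and (443,295) in the scene view. The wrist view shows the empty outline at (269,163), blanks at (100,208) and (15,245), and the template at (77,102). No other blanks are visible.

Run:
```python
from h import *
c=pickle.load(open('w4.pkl','rb'));P=cloud(c);z=P[...,2]
print(c['s']['qpos'].round(2), 'bench',np.median(z[60:100,150:180]))
for k,b,lo,hi,zp in (('board',(180,65,360,255),10,26,18),('b1',(55,160,150,260),7,24,15),('t',(20,40,130,165),5,20,12),('outl',(215,100,325,225),0,0,18)):
    if k=='outl':
        hsv=cv2.cvtColor(c['img'],cv2.COLOR_RGB2HSV);m=(hsv[...,0]>18)&(hsv[...,0]<34)&(hsv[...,1]>120)&(hsv[...,2]>80)
    else: m=(z>lo)&(z<hi)
    m=cv2.morphologyEx(box(m,*b).astype(np.uint8),cv2.MORPH_OPEN,np.ones((3,3))) if k!='outl' else box(m,*b)
    print(k,rect(c,m,zp),np.median(z[m>0]))
```

```text
[0.05 0.22 0.02 1.38 0.   0.22] bench 0.8548680968343945
board (514.3, 20.0, 6.3, 161.0, 130.7) 19.02191369194071
b1 (532.4, -188.8, -8.5, 92.1, 64.4) 15.602921839618887
t (410.4, -178.2, 13.8, 91.1, 64.5) 12.758778560436156
outl (514.7, 20.0, 6.4, 105.5, 72.1) 19.276738889740443
```

Call:
move_arm([
  {"xyz": [0.0027,-0.0356,-0.0077],"turn": 1.5},
  {"xyz": [0.0027,-0.0356,-0.0077],"turn": 0},
  {"xyz": [0.0027,-0.0356,-0.0077],"turn": 0},
  {"xyz": [0.0027,-0.0356,-0.0077],"turn": 0},
  {"xyz": [0.0027,-0.0356,-0.0077],"turn": 0},
  {"xyz": [0.0027,-0.0356,-0.0077],"turn": 0},
  {"xyz": [0,0,0],"turn": 0},
  {"xyz": [0,0,0],"turn": 0},
  {"xyz": [0,0,0],"turn": 0},
])

```text
time_s: 19.98
tool_pos: [532.4, -187.8, 180.2]
ee_rot: [0.073, 0.997, 0.0, 0.0]
force: [0.2, -0.3, -0.4]
grip_width: 85.0
finger_force: 0.0
```

```bash
cat >> h.py <<'E'
def flats(c,lo,hi,zp):
    """plates of 90 x 60 seen by the wrist camera with top near zp"""
    z=cloud(c)[...,2];m=((z>lo)&(z<hi)).astype(np.uint8);m[:,:3]=0
    m=cv2.morphologyEx(m,cv2.MORPH_OPEN,np.ones((5,5)))
    n,L,st,_=cv2.connectedComponentsWithStats(m)
    for i in range(1,n):
        if st[i,4]>1500:
            r=rect(c,L==i,zp)
            if 75<r[3]<105 and 50<r[4]<78: print(r,'z',np.median(z[L==i]).round(1),'px',st[i].tolist())
    s=c['s'];print('tool',s['tool_pos'].round(1),'psi',(np.degrees(2*np.arctan2(s['ee_rot'][1],s['ee_rot'][0]))-90)%180)
E
python3 - <<'E'
from h import *
c=cap('wrist');save(c,'wrist5.png');flats(c,7,24,15)
E
```

```text
(411.1, -179.8, 14.1, 89.6, 60.1) z 13.0 px [215, 0, 97, 102, 6398]
(533.0, -190.7, -8.4, 90.4, 60.3) z 16.0 px [242, 130, 62, 89, 5322]
(557.3, -335.6, 15.8, 90.5, 64.5) z 15.7 px [94, 170, 90, 93, 4712]
tool [ 532.4 -187.8  180.2] psi 81.64168439570108
```

Call:
move_arm([
  {"xyz": [0.0006,-0.0029,-0.045],"turn": 0},
  {"xyz": [0,0,-0.045],"turn": 0},
  {"xyz": [0,0,-0.045],"turn": 0},
  {"xyz": [0,0,-0.03],"turn": 0},
  {"xyz": [0,0,-0.015],"turn": 0},
  {"xyz": [0,0,0],"turn": 0},
  {"xyz": [0,0,0],"turn": 0},
])

```text
time_s: 20.9
tool_pos: [533.8, -192.1, 1.2]
ee_rot: [0.074, 0.997, -0.0, 0.001]
force: [-0.0, -0.7, -0.7]
grip_width: 85.0
finger_force: 0.0
```

Call:
move_arm([
  {"xyz": [0,0,0],"turn": 0},
  {"xyz": [0,0,0],"turn": 0},
  {"xyz": [0,0,0],"turn": 0},
  {"xyz": [0,0,0],"turn": 0},
  {"xyz": [0,0,0],"turn": 0},
  {"xyz": [0,0,0],"turn": 0},
], jaw=0.045, newtons=50)

```text
time_s: 21.65
tool_pos: [532.9, -191.9, -0.1]
ee_rot: [0.074, 0.997, -0.0, -0.0]
force: [-0.4, 0.3, 0.1]
grip_width: 45.1
finger_force: 0.0
```

Run:
```python
from h import *
c=cap('wrist');save(c,'wrist6.png');flats(c,7,24,15)
```

```text
(532.4, -190.8, -8.8, 91.3, 60.1) z 16.0 px [215, 170, 127, 162, 18104]
(552.6, -335.9, 16.0, 81.0, 68.6) z 15.7 px [3, 242, 93, 145, 8486]
tool [ 5.329e+02 -1.919e+02 -1.000e-01] psi 81.55316732407096
```

View pics/wrist6.png

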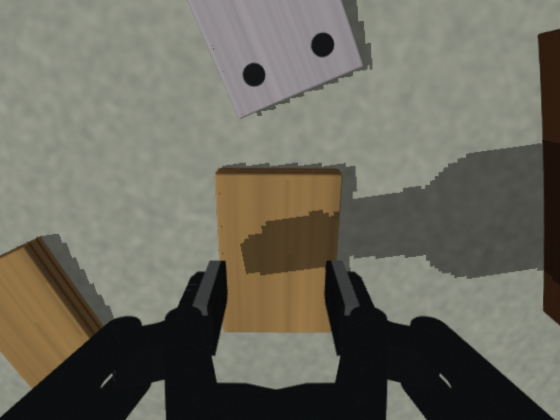

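The fingers, at about (208,290) and (342,290), closed above the blank's top face. I'll reopen and go lower.

Call:
move_arm([
  {"xyz": [0,0,0.005],"turn": 0},
  {"xyz": [0,0,0],"turn": 0},
  {"xyz": [0,0,0],"turn": 0},
  {"xyz": [0,0,0],"turn": 0},
  {"xyz": [0,0,-0.006],"turn": 0},
  {"xyz": [0,0,-0.004],"turn": 0},
  {"xyz": [0,0,-0.003],"turn": 0},
  {"xyz": [0,0,0],"turn": 0},
  {"xyz": [0,0,0],"turn": 0},
], jaw=0.085)

```text
time_s: 22.82
tool_pos: [532.9, -191.9, -8.1]
ee_rot: [0.074, 0.997, -0.0, 0.0]
force: [0.0, -0.2, -0.2]
grip_width: 85.1
finger_force: 0.0
```

Call:
move_arm([
  {"xyz": [0,0,0],"turn": 0},
  {"xyz": [0,0,0],"turn": 0},
  {"xyz": [0,0,0],"turn": 0},
  {"xyz": [0,0,0],"turn": 0},
  {"xyz": [0,0,0],"turn": 0},
], jaw=0.05, newtons=30)

```text
time_s: 23.45
tool_pos: [532.8, -191.9, -8.1]
ee_rot: [0.074, 0.997, -0.0, 0.0]
force: [0.6, -0.5, -0.6]
grip_width: 50.2
finger_force: 0.0
```

Run:
```python
from h import *
c=cap('wrist');save(c,'wrist7.png');flats(c,7,24,15)
P=cloud(c);z=P[...,2]
for (a,b) in ((250,350),):
    for u in (200,208,215,222,330,340,350): print(u,z[255:360:8,u].round(0).tolist())
print(c['s']['qpos'],c['s']['ee_rot'])
```

```text
(532.4, -190.8, -8.9, 91.8, 60.2) z 16.0 px [212, 174, 134, 168, 20072]
tool [ 532.8 -191.9   -8.1] psi 81.55267239607394
200 [3.0, 1.0, 40.0, 47.0, 52.0, 58.0, 62.0, 64.0, 65.0, 65.0, 66.0, 89.0, 94.0, 96.0]
208 [-1.0, 33.0, 41.0, 46.0, 51.0, 55.0, 57.0, 58.0, 59.0, 61.0, 61.0, 63.0, 63.0, 0.0]
215 [1.0, 34.0, 38.0, 40.0, 41.0, 167.0, 42.0, 46.0, 48.0, 48.0, 1.0, 0.0, 1.0, -0.0]
222 [16.0, 16.0, 15.0, 16.0, 16.0, 15.0, 16.0, 15.0, 16.0, 16.0, 16.0, 2.0, 2.0, 1.0]
330 [16.0, 16.0, 15.0, 15.0, 27.0, 29.0, 16.0, 15.0, 16.0, 16.0, 16.0, 1.0, 1.0, 1.0]
340 [1.0, 32.0, 39.0, 47.0, 49.0, 50.0, 51.0, 54.0, 54.0, 56.0, 55.0, 57.0, 2.0, 0.0]
350 [1.0, 1.0, 40.0, 46.0, 53.0, 57.0, 62.0, 64.0, 64.0, 65.0, 66.0, 89.0, 92.0, 96.0]
[-3.45583206e-01  4.53477408e-01 -2.61696460e-01  8.55540944e-01
 -1.23467788e-04 -1.98149532e-01] [ 7.36500928e-02  9.97284141e-01 -7.04110457e-05  2.26829735e-05]
```

View pics/wrist7.png

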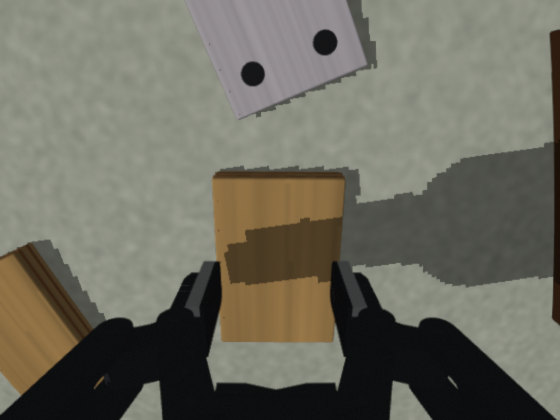

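The depth map puts the fingertips at about z=30 mm while the TCP reads −8 mm, so the tips sit far behind the nominal TCP. I'll lower in small steps and watch the force.

Call:
move_arm([
  {"xyz": [0,0.0005,0],"turn": 0},
  {"xyz": [0,0,0],"turn": 0},
  {"xyz": [0,0,-0.004],"turn": 0},
  {"xyz": [0,0,-0.004],"turn": 0},
  {"xyz": [0,0,-0.004],"turn": 0},
  {"xyz": [0,0,0],"turn": 0},
], jaw=0.085)

```text
time_s: 24.25
tool_pos: [532.5, -191.2, -20.6]
ee_rot: [0.074, 0.997, 0.0, -0.0]
force: [0.2, -0.2, 0.9]
grip_width: 84.5
finger_force: 0.0
```

Run:
```python
from h import *
c=cap('wrist');P=cloud(c);z=P[...,2];t=c['s']['tool_pos'];print(t,c['s']['force'],c['s']['qpos'])
m=(np.hypot(P[...,0]-t[0],P[...,1]-t[1])<75)&(z>20)&(z<90)&(c['range_z']>0)
n,L,st,_=cv2.connectedComponentsWithStats(m.astype(np.uint8))
for i in range(1,n):
    if st[i,4]>100: print(st[i].tolist(),np.percentile(z[L==i],[0.5,2,10,50]).round(1),P[L==i].mean(0).round(1))
print('bench',np.median(z[380:410,540:555]),np.median(z[100:140,440:500]))
```

```text
[ 532.45655843 -191.23766029  -20.61732478] [ 0.1786071  -0.15212498  0.92105497] [-3.44783007e-01  4.67153706e-01 -2.77041022e-01  8.27468023e-01
 -4.96878635e-05 -1.97292223e-01]
[0, 272, 179, 148, 12174] [26.6 30.3 43.1 76.6] [ 517.4 -242.3   70.3]
[373, 272, 185, 148, 12157] [26.6 30.6 43.1 76.7] [ 533.  -138.2   70.3]
[193, 382, 170, 21, 1921] [83.6 83.9 84.8 87.1] [ 522.1 -189.8   87.2]
bench 92.64673131643656 1.0707851474477792
```

Call:
move_arm([
  {"xyz": [0,0,-0.005],"turn": 0},
  {"xyz": [0,0,-0.005],"turn": 0},
  {"xyz": [0,0,-0.004],"turn": 0},
  {"xyz": [0,0,0],"turn": 0},
])

```text
time_s: 24.8
tool_pos: [532.5, -191.3, -34.6]
ee_rot: [0.074, 0.997, 0.0, -0.0]
force: [-0.6, -0.8, 0.2]
grip_width: 85.0
finger_force: 0.0
```

Call:
move_arm([
  {"xyz": [0,0,0],"turn": 0},
  {"xyz": [0,0,0],"turn": 0},
  {"xyz": [0,0,0],"turn": 0},
  {"xyz": [0,0,0],"turn": 0},
  {"xyz": [0,0,0],"turn": 0},
], jaw=0.05, newtons=30)

```text
time_s: 25.42
tool_pos: [533.1, -191.5, -33.8]
ee_rot: [0.074, 0.997, -0.0, 0.0]
force: [-0.6, -0.5, 4.2]
grip_width: 58.8
finger_force: 33.1
```

Call:
move_arm([
  {"xyz": [0,0,0.02],"turn": 0},
  {"xyz": [0,0,0.04],"turn": 0},
  {"xyz": [0,0,0.02],"turn": 0},
  {"xyz": [-0.0031,0.0353,0],"turn": 2.45},
  {"xyz": [-0.0031,0.0353,0],"turn": 2.45},
  {"xyz": [-0.0031,0.0353,0],"turn": 2.45},
  {"xyz": [-0.0031,0.0353,0],"turn": 2.45},
  {"xyz": [-0.0031,0.0353,0],"turn": 2.45},
  {"xyz": [-0.0031,0.0353,0],"turn": 2.45},
  {"xyz": [0,0,-0.03],"turn": 0},
  {"xyz": [0,0,-0.02],"turn": 0},
  {"xyz": [0,0,0],"turn": 0},
  {"xyz": [0,0,0],"turn": 0},
], newtons=60)

```text
time_s: 27.05
tool_pos: [514.5, 20.4, -3.6]
ee_rot: [-0.054, 0.999, -0.0, 0.0]
force: [-1.2, -0.4, 0.4]
grip_width: 58.4
finger_force: 67.9
```

Run:
```python
from h import *
c=cap('wrist');save(c,'wrist8.png');z=cloud(c)[...,2]
print(np.median(z[200:260,240:310]));flats(c,28,46,np.median(z[200:260,240:310]))
```

```text
45.96142303572702
tool [514.5  20.4  -3.6] psi 96.24111099170034
```

View pics/wrist8.png

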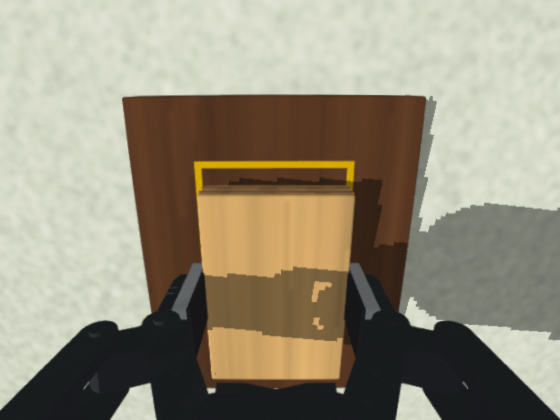

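The blank is held level and square over the outline; its near edge is at row 190 and the outline edge at row 163. Lowering and releasing.

Call:
move_arm([
  {"xyz": [0,-0.0004,-0.006],"turn": 0},
  {"xyz": [0,0,-0.004],"turn": 0},
  {"xyz": [0,0,-0.002],"turn": 0},
  {"xyz": [0,0,0],"turn": 0},
])

```text
time_s: 27.6
tool_pos: [514.1, 19.9, -15.6]
ee_rot: [-0.054, 0.999, -0.0, 0.0]
force: [-2.7, -0.3, 9.1]
grip_width: 58.7
finger_force: 68.9
```

Call:
move_arm([
  {"xyz": [0,0,0],"turn": 0},
  {"xyz": [0,0,0],"turn": 0},
  {"xyz": [0,0,0],"turn": 0},
  {"xyz": [0,0,0],"turn": 0},
  {"xyz": [0,0,0.02],"turn": 0},
  {"xyz": [0,0,0.05],"turn": 0},
  {"xyz": [0,0,0.05],"turn": 0},
  {"xyz": [0,0,0.05],"turn": 0},
  {"xyz": [0,0,0.03],"turn": 0},
  {"xyz": [0,0,0],"turn": 0},
  {"xyz": [0,0,0],"turn": 0},
], jaw=0.085)

```text
time_s: 28.98
tool_pos: [513.8, 20.0, 183.1]
ee_rot: [-0.055, 0.999, -0.0, -0.001]
force: [-0.1, 0.4, 0.2]
grip_width: 84.9
finger_force: 0.0
```

Run:
```python
from h import *
c=cap('wrist');save(c,'wrist9.png');flats(c,27,42,33);flats(c,7,17,15)
hsv=cv2.cvtColor(c['img'],cv2.COLOR_RGB2HSV);z=cloud(c)[...,2]
m=(hsv[...,0]>20)&(hsv[...,0]<32)&(hsv[...,1]>170)&(hsv[...,2]>80)&(abs(z-18)<6);print('outline',rect(c,cv2.morphologyEx(m.astype(np.uint8),cv2.MORPH_CLOSE,np.ones((7,7))),18))
```

```text
(514.5, 20.3, 6.1, 90.1, 60.1) z 34.0 px [244, 132, 65, 92, 5734]
tool [513.8  20.  183.1] psi 96.25506020599332
(410.8, -177.2, 14.5, 89.7, 62.2) z 12.8 px [34, 0, 84, 99, 6016]
tool [513.8  20.  183.1] psi 96.25506020599332
outline (758.1, 126.2, -89.4, 116.0, 29.6)
```

Call:
move_arm([
  {"xyz": [0.0048,-0.0395,0],"turn": 1.05},
  {"xyz": [0.0048,-0.0395,0],"turn": 1.05},
  {"xyz": [0.0048,-0.0395,0],"turn": 1.05},
  {"xyz": [0.0048,-0.0395,0],"turn": 1.05},
  {"xyz": [0.0048,-0.0395,0],"turn": 1.05},
  {"xyz": [0.0048,-0.0395,0],"turn": 1.05},
  {"xyz": [0.0048,-0.0395,0],"turn": 1.05},
  {"xyz": [0.0048,-0.0395,0],"turn": 1.05},
  {"xyz": [0.0048,-0.0395,0],"turn": 1.05},
  {"xyz": [0,0,0],"turn": 0},
  {"xyz": [0,0,0],"turn": 0},
])

```text
time_s: 30.4
tool_pos: [556.8, -334.9, 182.5]
ee_rot: [-0.136, 0.991, 0.001, -0.001]
force: [0.1, 0.4, 1.1]
grip_width: 84.9
finger_force: 0.0
```

Run:
```python
from h import *
c=cap('wrist');save(c,'wrist10.png');flats(c,7,24,15)
for n in ('scene','side'):
    d=pickle.load(open(n+'0.pkl','rb'));P=cloud(d)
    m=(P[...,2]>120)&(P[...,2]<195)&(P[...,0]>580)&(P[...,0]<800)&(P[...,1]>-450)&(P[...,1]<-200)&(d['range_z']>0);print(n,'spray',np.percentile(P[m],[2,50,98],axis=0).round(0).tolist())
```

```text
(411.5, -182.3, 14.2, 89.6, 62.4) z 13.2 px [434, 21, 77, 102, 6115]
(558.0, -337.7, 15.5, 90.9, 60.1) z 16.1 px [241, 129, 62, 89, 5235]
tool [ 556.8 -334.9  182.5] psi 105.67158630650104
scene spray [[698.0, -367.0, 122.0], [728.0, -324.0, 168.0], [756.0, -310.0, 181.0]]
side spray [[694.0, -365.0, 122.0], [719.0, -322.0, 160.0], [752.0, -310.0, 181.0]]
```

View pics/wrist10.png

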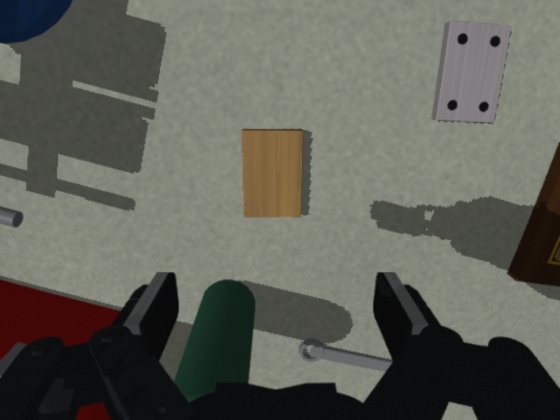

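Blank 0 is centred at (272,173) in the wrist view. The spray can is about 165 mm away, so there is room to descend.

Call:
move_arm([
  {"xyz": [0.0012,-0.0028,-0.045],"turn": 0},
  {"xyz": [0,0,-0.045],"turn": 0},
  {"xyz": [0,0,-0.045],"turn": 0},
  {"xyz": [0,0,-0.045],"turn": 0},
  {"xyz": [0,0,-0.025],"turn": 0},
  {"xyz": [0,0,-0.012],"turn": 0},
  {"xyz": [0,0,0],"turn": 0},
  {"xyz": [0,0,0],"turn": 0},
])

```text
time_s: 31.45
tool_pos: [559.5, -338.5, -31.7]
ee_rot: [-0.137, 0.991, -0.001, 0.001]
force: [0.9, 0.7, 0.7]
grip_width: 85.0
finger_force: 0.0
```

Call:
move_arm([
  {"xyz": [0,0,0],"turn": 0},
  {"xyz": [0,0,0],"turn": 0},
  {"xyz": [0,0,0],"turn": 0},
  {"xyz": [0,0,0],"turn": 0},
  {"xyz": [0,0,0],"turn": 0},
], jaw=0.05, newtons=40)

```text
time_s: 32.08
tool_pos: [559.2, -338.6, -31.9]
ee_rot: [-0.137, 0.991, -0.001, 0.001]
force: [-0.3, 1.5, 4.7]
grip_width: 58.8
finger_force: 43.0
```

Call:
move_arm([
  {"xyz": [0,0,0.02],"turn": 0},
  {"xyz": [0,0,0.04],"turn": 0},
  {"xyz": [0,0,0.04],"turn": 0},
  {"xyz": [-0.0049,0.0398,0],"turn": -1.05},
  {"xyz": [-0.0049,0.0398,0],"turn": -1.05},
  {"xyz": [-0.0049,0.0398,0],"turn": -1.05},
  {"xyz": [-0.0049,0.0398,0],"turn": -1.05},
  {"xyz": [-0.0049,0.0398,0],"turn": -1.05},
  {"xyz": [-0.0049,0.0398,0],"turn": -1.05},
  {"xyz": [-0.0049,0.0398,0],"turn": -1.05},
  {"xyz": [-0.0049,0.0398,0],"turn": -1.05},
  {"xyz": [-0.0049,0.0398,0],"turn": -1.05},
  {"xyz": [0,0,0],"turn": 0},
  {"xyz": [0,0,-0.035],"turn": 0},
  {"xyz": [0,0,-0.02],"turn": 0},
  {"xyz": [0,0,0],"turn": 0},
  {"xyz": [0,0,0],"turn": 0},
], newtons=60)

```text
time_s: 34.2
tool_pos: [515.1, 19.5, 12.7]
ee_rot: [-0.054, 0.999, -0.0, 0.0]
force: [0.7, -0.5, -0.5]
grip_width: 58.4
finger_force: 66.8
```

Run:
```python
from h import *
c=cap('wrist');save(c,'wrist11.png');z=cloud(c)[...,2]
zt=np.median(z[230:300,240:310]);print(zt)
m=(abs(z-zt)<4)&(c['img'][...,0]>60);m=box(m,170,150,380,400);print(rect(c,m,zt))
print([round(float(np.median(z[r:r+10,265:285])),1) for r in range(200,370,20)], c['s']['tool_pos'])
```

```text
60.36723448946964
(513.6, 19.4, 6.2, 90.7, 73.6)
[60.5, 60.5, 60.5, 60.3, 60.3, 60.3, 60.4, 60.3, 60.3] [515.14445465  19.4715115   12.70117494]
```

View pics/wrist11.png

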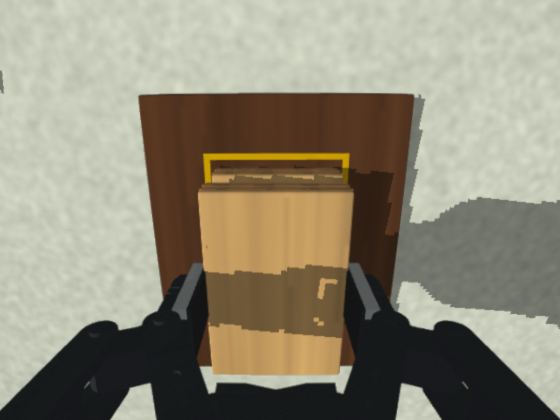

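The second blank is level and lined up over the first; its near edge is at row 187 and the lower blank shows at row 175.

Call:
move_arm([
  {"xyz": [0.0006,0.0006,-0.005],"turn": 0},
  {"xyz": [0,0,-0.004],"turn": 0},
  {"xyz": [0,0,-0.002],"turn": 0},
  {"xyz": [0,0,-0.001],"turn": 0},
  {"xyz": [0,0,0],"turn": 0},
])

```text
time_s: 34.88
tool_pos: [515.1, 20.5, 1.2]
ee_rot: [-0.055, 0.999, -0.0, 0.0]
force: [-6.0, 0.1, 18.5]
grip_width: 58.3
finger_force: 68.9
```

Call:
move_arm([
  {"xyz": [0,0,0.0005],"turn": 0},
  {"xyz": [0,0,0],"turn": 0},
  {"xyz": [0,0,0],"turn": 0},
  {"xyz": [0,0,0],"turn": 0},
  {"xyz": [0,0,0.02],"turn": 0},
  {"xyz": [0,0,0.05],"turn": 0},
  {"xyz": [0,0,0.05],"turn": 0},
  {"xyz": [0,0,0.06],"turn": 0},
  {"xyz": [0,0,0],"turn": 0},
  {"xyz": [0,0,0],"turn": 0},
], jaw=0.085)

```text
time_s: 36.12
tool_pos: [515.0, 20.5, 180.1]
ee_rot: [-0.055, 0.999, -0.0, -0.0]
force: [0.6, -0.5, 0.2]
grip_width: 85.6
finger_force: 0.0
```

Run:
```python
from h import *
c=cap('wrist');save(c,'wrist12.png');flats(c,42,57,48)
flats(c,7,17,12)
for n in ('side','scene'): print(tins(cap(n)))
```

```text
(514.7, 20.8, 6.2, 90.2, 60.1) z 49.0 px [242, 133, 69, 97, 6365]
tool [515.   20.5 180.1] psi 96.25159642389741
(411.5, -178.4, 14.1, 88.7, 62.8) z 12.8 px [31, 0, 86, 97, 6002]
tool [515.   20.5 180.1] psi 96.25159642389741
{'red': [(114, 516.2, 351.3, -79.1, 59.4, 56.7)], 'yel': [(114, 447.5, 353.5, -79.1, 59.9, 55.6)], 'blue': [(114, 380.0, 356.6, -79.1, 58.0, 57.1)]}
{'blue': [(114, 382.6, 356.3, 13.5, 59.1, 55.2)], 'yel': [(114, 449.8, 354.0, -28.9, 56.6, 55.6)], 'red': [(114, 518.5, 350.6, -29.0, 58.8, 55.3)]}
```

View pics/wrist12.png

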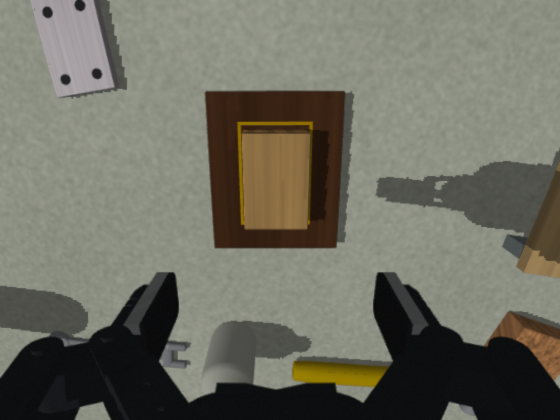

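The pile of two is square in the outline at (275,178), and the tins are unchanged. Next is the template.

Call:
move_arm([
  {"xyz": [-0.0173,-0.0334,0],"turn": 1.32},
  {"xyz": [-0.0173,-0.0334,0],"turn": 1.32},
  {"xyz": [-0.0173,-0.0334,0],"turn": 1.32},
  {"xyz": [-0.0173,-0.0334,0],"turn": 1.32},
  {"xyz": [-0.0173,-0.0334,0],"turn": 1.32},
  {"xyz": [-0.0173,-0.0334,0],"turn": 1.32},
  {"xyz": [0,0,0],"turn": 0},
  {"xyz": [0,0,0],"turn": 0},
])

```text
time_s: 37.28
tool_pos: [411.1, -179.6, 179.7]
ee_rot: [-0.123, 0.992, 0.0, -0.0]
force: [0.1, 0.2, -0.4]
grip_width: 85.0
finger_force: 0.0
```

Run:
```python
from h import *
c=cap('wrist');save(c,'wrist13.png');flats(c,6,18,12)
```

```text
(410.7, -180.0, 14.2, 90.9, 60.0) z 13.1 px [244, 128, 62, 89, 5279]
tool [ 411.1 -179.6  179.7] psi 104.11809964647296
```

Call:
move_arm([
  {"xyz": [-0.0004,-0.0004,-0.045],"turn": 0},
  {"xyz": [0,0,-0.045],"turn": 0},
  {"xyz": [0,0,-0.045],"turn": 0},
  {"xyz": [0,0,-0.045],"turn": 0},
  {"xyz": [0,0,-0.025],"turn": 0},
  {"xyz": [0,0,-0.011],"turn": 0},
  {"xyz": [0,0,0],"turn": 0},
  {"xyz": [0,0,0],"turn": 0},
])

```text
time_s: 38.33
tool_pos: [411.8, -180.4, -34.7]
ee_rot: [-0.124, 0.992, -0.0, 0.001]
force: [0.6, 0.5, 1.3]
grip_width: 84.9
finger_force: 0.0
```

Call:
move_arm([
  {"xyz": [0,0,0],"turn": 0},
  {"xyz": [0,0,0],"turn": 0},
  {"xyz": [0,0,0],"turn": 0},
  {"xyz": [0,0,0],"turn": 0},
  {"xyz": [0,0,0],"turn": 0},
], jaw=0.05, newtons=50)

```text
time_s: 38.95
tool_pos: [411.5, -180.6, -34.6]
ee_rot: [-0.123, 0.992, -0.0, 0.001]
force: [-1.7, 1.5, 9.7]
grip_width: 58.9
finger_force: 52.4
```

Call:
move_arm([
  {"xyz": [0,0,0.02],"turn": 0},
  {"xyz": [0,0,0.05],"turn": 0},
  {"xyz": [0,0,0.05],"turn": 0},
  {"xyz": [0.0173,0.0335,0],"turn": -1.31},
  {"xyz": [0.0173,0.0335,0],"turn": -1.31},
  {"xyz": [0.0173,0.0335,0],"turn": -1.31},
  {"xyz": [0.0173,0.0335,0],"turn": -1.31},
  {"xyz": [0.0173,0.0335,0],"turn": -1.31},
  {"xyz": [0.0173,0.0335,0],"turn": -1.31},
  {"xyz": [0,0,0],"turn": 0},
  {"xyz": [0,0,-0.04],"turn": 0},
  {"xyz": [0,0,-0.02],"turn": 0},
  {"xyz": [0,0,0],"turn": 0},
  {"xyz": [0,0,0],"turn": 0},
], newtons=70)

```text
time_s: 40.7
tool_pos: [515.0, 20.3, 25.3]
ee_rot: [-0.055, 0.998, -0.0, 0.0]
force: [-0.1, 0.4, -1.5]
grip_width: 58.2
finger_force: 78.8
```

Run:
```python
from h import *
c=cap('wrist');save(c,'wrist14.png');z=cloud(c)[...,2]
zt=np.median(z[230:300,240:310]);print(zt)
m=(abs(z-zt)<4)&(c['img'][...,0]>60);m=box(m,170,150,380,400);print(rect(c,m,zt))
print([round(float(np.median(z[r:r+10,265:285])),1) for r in range(200,370,20)], c['s']['tool_pos'])
```

```text
72.54136109169637
(513.3, 20.2, 6.2, 90.7, 72.9)
[72.7, 72.5, 72.7, 72.5, 72.5, 72.5, 72.5, 72.4, 72.5] [515.04614315  20.29110331  25.29123067]
```

View pics/wrist14.png

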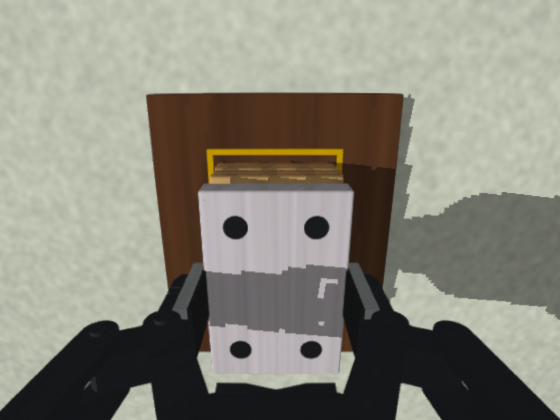

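The template is level over the pile, with its near edge at row 187. Lowering 12 mm with a 1 mm forward trim.

Call:
move_arm([
  {"xyz": [0.0008,0.0002,-0.006],"turn": 0},
  {"xyz": [0,0,-0.004],"turn": 0},
  {"xyz": [0,0,-0.0015],"turn": 0},
  {"xyz": [0,0,0],"turn": 0},
  {"xyz": [0,0,0],"turn": 0},
])

```text
time_s: 41.38
tool_pos: [515.6, 20.9, 13.7]
ee_rot: [-0.055, 0.998, -0.0, 0.0]
force: [-3.6, -0.5, 9.3]
grip_width: 57.9
finger_force: 80.1
```

Call:
move_arm([
  {"xyz": [0,0,0],"turn": 0},
  {"xyz": [0,0,0],"turn": 0},
  {"xyz": [0,0,0],"turn": 0},
  {"xyz": [0,0,0],"turn": 0},
  {"xyz": [0,0,0.02],"turn": 0},
  {"xyz": [0,0,0.05],"turn": 0},
  {"xyz": [0,0,0.05],"turn": 0},
  {"xyz": [0,0,0.05],"turn": 0},
  {"xyz": [0,0,0],"turn": 0},
  {"xyz": [0,0,0],"turn": 0},
], jaw=0.085)

```text
time_s: 42.62
tool_pos: [515.3, 20.9, 182.5]
ee_rot: [-0.055, 0.998, -0.0, -0.0]
force: [0.3, 0.5, -0.3]
grip_width: 84.9
finger_force: 0.0
```

Run:
```python
from h import *
c=cap('wrist');save(c,'wrist15.png');flats(c,54,68,60)
for n in ('side','scene'): c=cap(n);save(c,n+'15.png');print(tins(c))
```

```text
(514.8, 21.3, 6.3, 90.6, 60.1) z 61.1 px [241, 134, 71, 100, 6756]
tool [515.3  20.9 182.5] psi 96.31041077088648
{'red': [(114, 516.2, 351.3, -79.1, 59.4, 56.7)], 'yel': [(114, 447.5, 353.5, -79.0, 59.9, 55.7)], 'blue': [(114, 379.9, 356.6, -79.1, 58.0, 57.0)]}
{'blue': [(114, 382.8, 356.2, 48.1, 59.2, 55.5)], 'yel': [(114, 450.0, 354.0, -28.9, 57.0, 55.7)], 'red': [(114, 518.6, 350.5, -29.0, 59.0, 55.3)]}
```

View pics/wrist15.png

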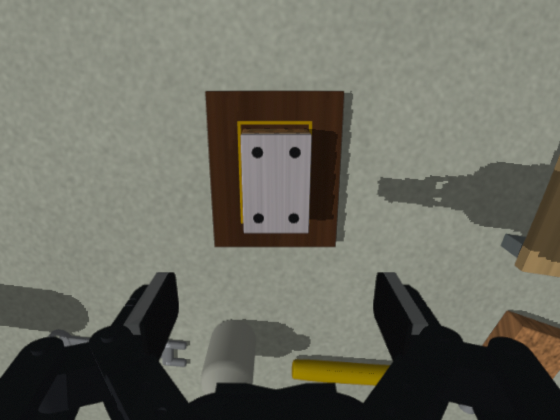

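View pics/scene15.png

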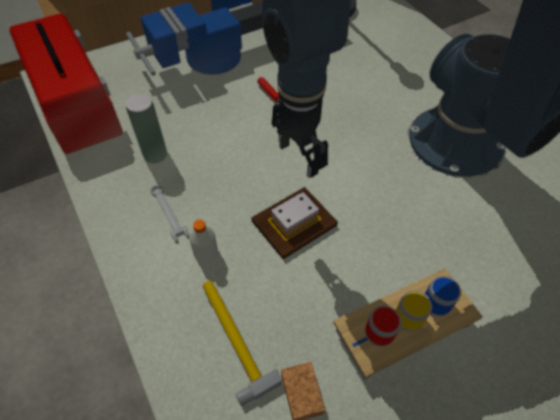

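The template lies flush on the pile at (275,182) in the wrist view. The tins stand in a row on the shelf in the scene view, and the other tools haven't moved. Handing in.

```bash
python3 -c "
from workcell import manip
print(manip.sign_off())"
```

```text
the job is handed in; nothing more can be done
None
```

I handed the job in at about 43 s: the three tins stand in a row on the stripe and both blanks and the template are piled square in the outline, all within tolerance by my last camera check; no verdict was returned.

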